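# Set the angle dial to its pointer and lock it

## Robot

A 6-joint arm with a two-finger parallel gripper is mounted at the origin on a cart in front of the work surface, level with it; the furniture and walls round the work are solid. World frame = base frame: x ahead of the robot, y to its left, z up, the work surface at z = 0. Lengths are in m, angles in rad, forces in N, time in s.
With the tool pointing down it reaches from about 0.375 to 0.925 m from the base axis. Payload 5.7 kg.
Tool frame: the origin (TCP) lies at the very end of the fingers, on their centre line; the grasp point (between the pads) lies 19 mm behind it (r.hold_point_z is the distance from the TCP to the grasp point, in m); z points along the fingers, y is the line along which they close (so a half turn about z gives the same grasp; the last joint's range is limited). The gripper opens to 88 mm and grips with 3 to 60 N. Pads are 20 mm wide; open, the fingers measure 115 mm over their backs; the gripper's body (75 mm by 178 mm) begins 61 mm behind the grasp point.
Start: joints at [1.1, 0.359, 1.51, -0, 1.272, -0.115], TCP at [0.209, 0.562, 0.223] pointing down, gripper open.
Joint ranges: [-2.97, 2.97], [-1.01, 2.36], [0.21, 2.38], [-0.96, 4.11], [0.2, 2.71], [-2.98, 2.98]. Speed limits (rad/s): [2.39, 2.39, 3.14, 3.14, 3.14, 3.14].

## Interface

Orientations are given as a unit quaternion [w, x, y, z].
In Python, from bench import r gives the robot as it stands.
- The arm moves only by the shell command python3 -m creep 'ROWS' [FORCE]. ROWS is a JSON object of lists of equal length, an entry for each row: "translation": the shift along the tool's x, y, z in mm, a list of three; "rot": the turn, a rotation vector about the tool's x, y, z in degrees, a list of three; "claw": the finger opening in mm, from 0 to 87.8. A call has exactly 10 rows; each row is the pose to reach, as a shift and turn from the pose commanded when the call began, along the tool's axes at that moment; what a row does not reach only later rows make up. A row lasts 1/8 s, in which the tool goes at most 62.5 mm and 10.7 degrees, less where a joint would pass 70% of its speed; a pose out of reach is approached as far as the arm can. A call with a gripper value outside its range is refused whole. The fingers move at their own pace and stop on an object; FORCE is the grip in N (left out, the last holds). Time passes only in rows, so rows that repeat a pose let the fingers close, or fill a call up. It gives the time, the measured TCP pose, the force, the opening and the grip force at its end, in the units of the state.
- r.observe(): the state, without advancing time (a new reading comes with each control period).
- r.snapshot(name): name is "scene" or "top"; returns the picture (384x512x3 uint8, red, green, blue); there is no depth.
- r.calibration(name): a dict with "intrinsics" (3x3 intrinsics, pixels), "xyz" and "attitude" of the camera in the world. Camera axes: x right, y down, z forward; pixel columns grow to the right and rows downward; lengths in m; the calibration is good to about 2 mm. A picture is of the moment at which its call begins. calibration takes no time and is no camera call.
- r.finish_job(): hands the job in; it is judged then, once.
The state is a dict: "time": time; "joints": joint angles; "joint_vel": joint speeds; "joint_efforts": joint torques, N m; "ee_pos": TCP position; "orientation": TCP orientation; "force": force on the tool from outside, world axes, zero at the start; "torque": the same for the moment, N m; "grip_width": finger opening in m; "grip_force": force on a finger pad.
Only numpy, scipy, OpenCV 4.12 (cv2) and the standard library are available. Lean on these libraries where they do the work, as an engineer would, in place of code of your own. Each camera call takes 0.05 s, during which the arm holds its last target. There are 200 camera calls.

## Task

Set the angle dial on the bench: with the fingertips, push its upright pins round until the black index line on the dial lines up with the tip of the small sliding pointer on the scale. Then press the round lock button in the middle of the dial fully down. Only push and press: do not grip or force the dial, and leave the pointer and the other things on the bench where they are.

Things in the scene. Friction and masses are not known exactly. Their poses are not given: they have to be found in the camera images.
- dial_centre (a point): Centre of the dial's top face, on its upright axis, 32 mm above the bench. The dial is a plain steel disc, 110 mm across and 14 mm thick, with a knurled rim, on a fixed grey round base (164 mm across, 18 mm high). It turns either way and may turn more than once, against light friction (about 0.12 N m, so about 3 N at a pin) and stays where it is left.
- dial (a joint): Angle of the dial, rad, growing counter-clockwise seen from above. At 0 the index line points to the middle line of the scale. It is lined up when it equals the joint 'pointer' or differs from it by whole turns; half a turn off is wrong. Fingers pushing the dial or its pins with more than 30 N counts as gripping or forcing.
- index_end (a point): Outer end of the black index line (3 mm wide, 28 mm long, radial) on the dial, at the edge of its top face, 55 mm from the axis, 32 mm above the bench.
- pin0 (a point): Half-way up one of three equal upright steel pins on the dial: 11 mm thick (16 mm collar at the foot), 28 mm high, standing from the dial's face at 32 mm to 60 mm above the bench, 42 mm from the axis. The three stand 120 degrees apart, this one 60 degrees counter-clockwise (seen from above) of the index line. Between neighbours are 62 mm of clear space.
- pin1 (a point): The same for the pin opposite the index line. Push a pin sideways, along its circle, with the closed fingers reaching down between the pins, with a flat side of them square to the pin's path (at a slant they can wedge against it and the force rises).
- pin2 (a point): The same for the pin 60 degrees clockwise of the index line.
- pointer (a joint): Angle of the small brass sliding pointer (23 mm long, 16 mm wide, 11 mm high) round the dial's axis on the base outside the dial, counted as for the dial. It stiffly stays where it is and shows where the dial is to be set; it must not be shifted. Its top lies 29 mm above the bench, lower than the dial's face.
- pointer_tip (a point): Tip of the pointer, 58 mm from the dial's axis, 22 mm above the bench; the x axis of this frame points from the tip to the dial's axis, the y axis across.
- lock_top (a point): Centre of the top of the lock button on the dial's axis: a dark steel mushroom button, 28 mm across. Out, its top is 43 mm above the bench; pressed fully down, 35 mm. It does not turn with the dial.
- lock (a joint): How far the lock button is pressed, m: 0 out, 0.008 fully down against its stop. It moves against about 5 N of friction and stays where it is pressed to; it does not brake the dial.
- peg_jar: Bystander: glass jar with a wooden lid, 62 mm across, 79 mm high; origin at its underside.
- cork_block: Bystander: cork sanding block, 65 x 105 x 33 mm; origin at its underside.
- screwdriver_stubby: Bystander: stubby screwdriver, 108 mm long, lying; origin at its underside.
- capo: Bystander: black guitar capo, 40 x 75 x 18 mm; origin at its underside.
- tape_roll: Bystander: yellow tape roll lying flat, 75 mm, 24 mm high; origin at its underside.
- pencil_carp: Bystander: flat carpenter's pencil, 162 mm long, 8 mm high; origin at its underside.

How it is judged:
On the way, in this order (a step that is already met when the one before it is completed fails the run):
1. the index line is lined up with the pointer's tip, with the lock button still out (y of index_end in the frame of pointer_tip between -0.004 and 0.004 m and horizontal distance between index_end and pointer_tip below 0.02 m and value of joint lock below 0.003 m), for 0.3 s.
2. the lock button is pressed down with the dial still lined up (y of index_end in the frame of pointer_tip between -0.004 and 0.004 m and horizontal distance between index_end and pointer_tip below 0.02 m and value of joint lock above 0.006 m), for 0.2 s.
At the end, for the whole second after the job is handed in: The end of the index line is within 4 mm (about 4 degrees) sideways of the pointer's tip, the lock button is pressed down by at least 6 of its 8 mm, and the dial is at rest (all of step 2 and velocity of joint dial between -0.05 and 0.05 rad/s); the robot touches nothing.
It fails at once if the pointer is shifted by more than 5 mm (distance of pointer_tip from where it was at the start of the episode above 0.005 m).
It fails at once if the dial is gripped or forced (more than 30 N) (contact force between the fingers and dial above 30 N).
It fails at once if another thing on the bench is lifted or shifted by more than 20 mm (distance of any of peg_jar, cork_block, screwdriver_stubby, capo, tape_roll, pencil_carp from where it was at the start of the episode above 0.02 m).
It also fails if it takes over 64 s, if anything falls off the work surface, if the arm or the gripper's body presses on something with over 40 N, if the wrist force passes 120 N, or if a joint passes its speed limit or range.

## Working session

There is one attempt and no reset: what is moved stays moved. The work goes in short steps, Python scripts to look and compute and a shell command to move; the robot and the scene stay as the last step left them, time stands still between calls to the robot, and variables do not carry over. Pictures are saved under pics/ and viewed, at most 11 in all, crops included, and the job is handed in when it is done.

```bash
mkdir -p pics; python3 - <<'E'
from bench import r
import cv2
for n in("scene","top"):
    cv2.imwrite(f"pics/{n}0.png",cv2.resize(r.snapshot(n)[:,:,::-1],(800,600),interpolation=cv2.INTER_CUBIC)); print(r.calibration(n))
print(r.observe())
E
```

```text
{'intrinsics': array([[383.42285445,   0.        , 254.19000845],
       [  0.        , 383.42285445, 197.11112791],
       [  0.        ,   0.        ,   1.        ]]), 'xyz': array([ 0.10867445, -0.12432565,  0.63326742]), 'attitude': array([-0.35333624,  0.84243465, -0.37823459,  0.14965281])}
{'intrinsics': array([[349.49642577,   0.        , 251.30397273],
       [  0.        , 349.49642577, 188.01109515],
       [  0.        ,   0.        ,   1.        ]]), 'xyz': array([0.39629424, 0.26670402, 0.90511452]), 'attitude': array([-0.05938225,  0.71306065, -0.6959908 ,  0.06012539])}
{'time': 0.1, 'joints': array([ 1.09988753e+00,  3.59442216e-01,  1.51129037e+00,  1.23757370e-05,
        1.27247996e+00, -1.15095174e-01]), 'joint_vel': array([-0.00227524, -0.00120162, -0.00290378, -0.00094847, -0.00139947,
        0.00023387]), 'joint_efforts': array([ 8.33550912e-04, -5.16358674e+01, -2.71405327e+01,  6.77328324e-02,
        2.75841099e-02,  8.82217904e-06]), 'ee_pos': array([0.20873952, 0.56188253, 0.22190101]), 'orientation': array([-2.39594899e-04,  1.76971550e-01,  9.84215634e-01, -7.73716118e-04]), 'force': array([0.3126395 , 0.16081176, 0.35985717]), 'torque': array([-0.06049702, -0.00090245, -0.07080614]), 'grip_force': 0.0, 'grip_width': 0.08756537640663269}
```

View pics/top0.png

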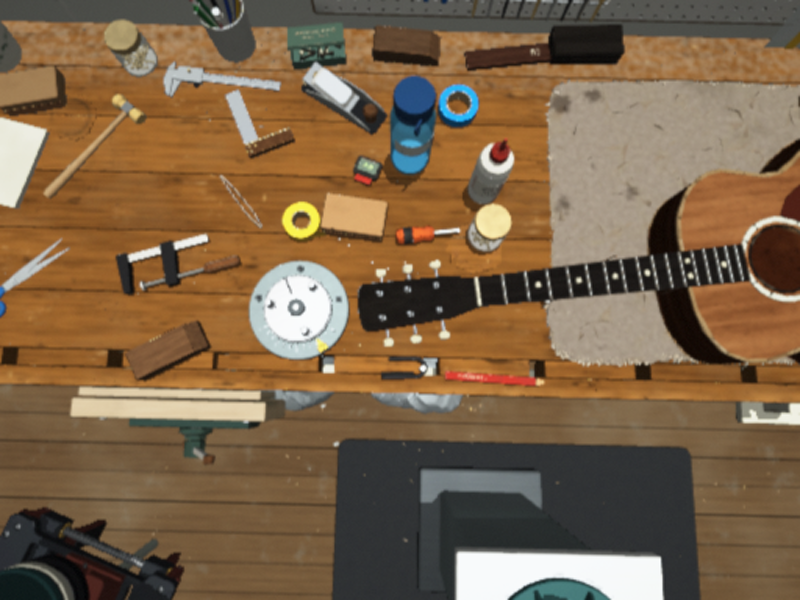

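View pics/scene0.png

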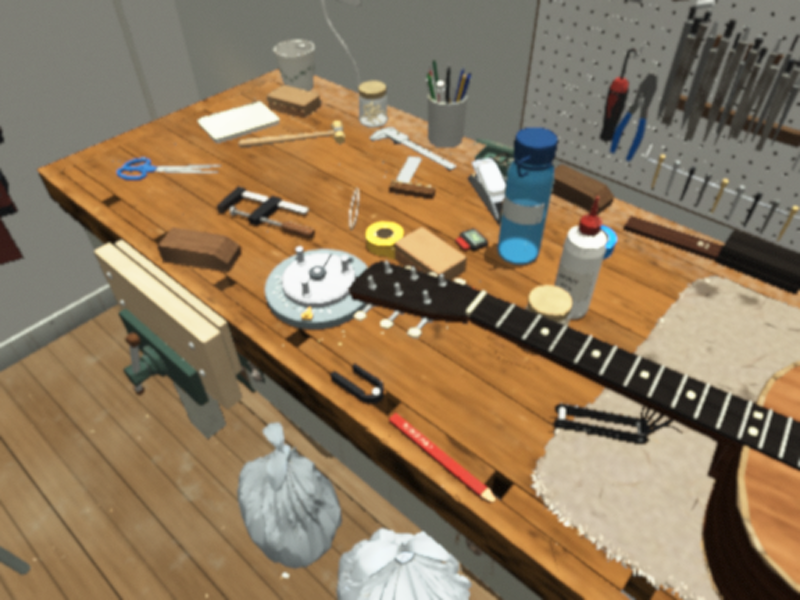

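The top view shows the dial at about (297,309) in the 800x600 picture, the pointer at about (321,346) and the index line up-left near (289,283). The guitar head lies just to the right of the dial. I'll rectify the dial region for accurate angles.

```bash
cat > h.py <<'E'
from bench import r
import numpy as np, cv2
from scipy.spatial.transform import Rotation as R
def cam(n):
    c=r.calibration(n); q=c["attitude"]; return c["intrinsics"],c["xyz"],R.from_quat([q[1],q[2],q[3],q[0]]).as_matrix()
def ray(n,u,v,z):
    K,p,M=cam(n); d=M@np.linalg.solve(K,[u,v,1]); return p+d*(z-p[2])/d[2]
def rect(n,img,c,z,half=.1,S=600):
    # metric picture: right = -y? keep right=+x... rows: top=+y, cols=+x
    K,p,M=cam(n); s=2*half/S
    A=np.array([[s,0,c[0]-half],[0,-s,c[1]+half],[0,0,z],[0,0,1]])
    H=K@np.c_[M.T,-M.T@p]@A
    return cv2.warpPerspective(img,H,(S,S),flags=cv2.INTER_CUBIC|cv2.WARP_INVERSE_MAP)
E
python3 - <<'E'
from h import *
c=ray("top",297*.64,309*.64,.043);print(c, ray("scene",317*.64,271*.64,.043), ray("top",321*.64,346*.64,.029))
im=r.snapshot("top")[:,:,::-1]
cv2.imwrite("pics/rt.png",rect("top",im,c,.032))
print(r.observe()["time"])
E
```

```text
[0.51523804 0.41933915 0.043     ] [0.52265559 0.42162017 0.043     ] [0.45836496 0.38023577 0.029     ]
0.15
```

View pics/rt.png

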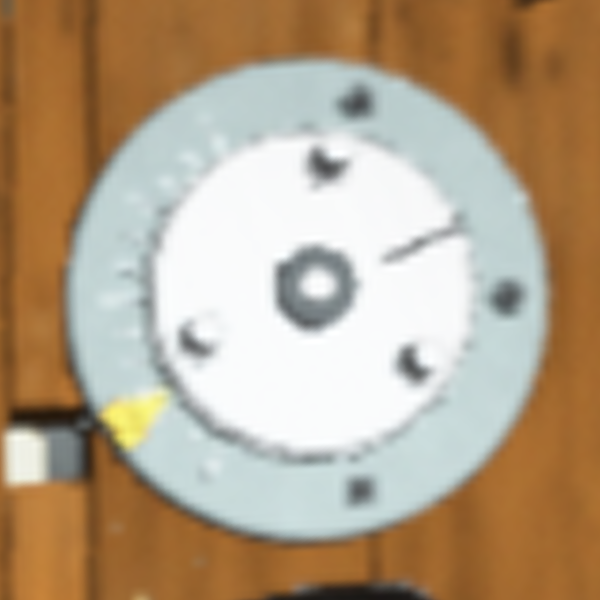

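The rectified view (3 px/mm, +x to the right, +y up) shows the disc centre at about (312,295) and the index line ending at (463,228), so it points to about 23°. The pointer tip is at (172,395), about 215°. The shortest turn is about 168° clockwise. I'll push pin1 with the back of the closed fingers, starting from the 248° side, and check the headstock height first.

```bash
cat >> h.py <<'E'
C=np.array([.520,.421])
def down(yaw):  # tool z down, x axis at yaw (deg)
    c,s=np.cos(np.radians(yaw)),np.sin(np.radians(yaw)); return R.from_matrix(np.array([[c,s,0],[s,-c,0],[0,0,-1]]))
def rows(targets):  # (x,y,z,yaw)
    o=r.observe(); q=o["orientation"]; R0=R.from_quat([q[1],q[2],q[3],q[0]])
    for x,y,z,w in targets:
        t=R0.inv().apply(np.array([x,y,z])-o["ee_pos"])*1000; v=(R0.inv()*down(w)).as_rotvec(degrees=True)
        print(t.round(1),v.round(1))
def arc(phi,z,rad=.042): return (C[0]+rad*np.cos(np.radians(phi)),C[1]+rad*np.sin(np.radians(phi)),z,phi)
E
python3 - <<'E'
from h import *
# headstock: guess where top-image points fall for several heights vs scene
for z in (.03,.06,.09,.12): print(z,ray("top",361*.64,288*.64,z)[:2],ray("scene",376*.64,264*.64,z)[:2],"|",ray("top",478*.64,291*.64,z)[:2],ray("scene",477*.64,302*.64,z)[:2])
rows([arc(248,.15),arc(248,.044)])
E
```

```text
0.03 [0.55406535 0.31935698] [0.60278676 0.37684894] | [0.55377475 0.12881151] [0.63739596 0.2096243 ]
0.06 [0.54865676 0.31755197] [0.57821495 0.35192594] | [0.54837613 0.13353863] [0.61110306 0.19301724]
0.09 [0.54324817 0.31574696] [0.55364315 0.32700293] | [0.5429775  0.13826576] [0.58481017 0.17641018]
0.12 [0.53783959 0.31394195] [0.52907135 0.30207993] | [0.53757888 0.14299288] [0.55851728 0.15980312]
[-339.6  -65.6   72.1] [ -0.1  -0.1 -88.4]
[-339.7  -65.5  178.1] [ -0.1  -0.1 -88.4]
```

The headstock tip is about 10 cm high and roughly 105 mm to the -y side of the dial. To keep the gripper body clear of it I'll use two strokes on the far left side: pin0, then pin1.

```bash
python3 - <<'E'
from h import *
rows([arc(143,.13),arc(143,.046)])
E
```

```text
[-300.6  -11.6   92. ] [-0.1  0.  16.6]
[-300.6  -11.5  176. ] [-0.1  0.  16.6]
```

```bash
python3 -m creep '{"translation":[[-50,-2,0],[-100,-4,10],[-150,-6,25],[-200,-8,45],[-250,-10,65],[-285,-11,85],[-300.6,-11.6,92],[-300.6,-11.6,92],[-300.6,-11.6,92],[-300.6,-11.6,92]],"rot":[[0,0,2],[0,0,4],[0,0,8],[0,0,12],[0,0,15],[0,0,16.6],[0,0,16.6],[0,0,16.6],[0,0,16.6],[0,0,16.6]],"claw":[0,0,0,0,0,0,0,0,0,0]}' 20
python3 - <<'E'
from h import *
im=r.snapshot("scene")[:,:,::-1]
K,p,M=cam("scene")
u=K@M.T@(np.array([.52,.421,.06])-p);u=(u[:2]/u[2]).astype(int)
cv2.imwrite("pics/s1.png",cv2.resize(im[max(0,u[1]-100):u[1]+80,u[0]-110:u[0]+110],None,fx=3,fy=3,interpolation=cv2.INTER_CUBIC))
rows([arc(143,.046)])
E
```

```text
time: 1.4
ee_pos: [0.4858, 0.4478, 0.1316]
orientation: [0.0, 0.316, 0.949, 0.0]
force: [-0.6, 0.1, 0.6]
grip_width: 0.0009
grip_force: 0.0
[-1.3 -0.9 85.5] [0.1 0.  0.1]
```

View pics/s1.png

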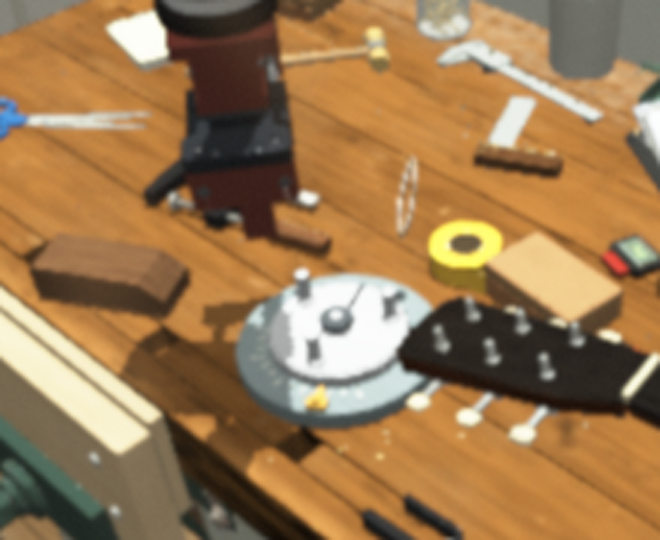

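The closed fingers hang above and left of the dial (tip about (258,235)). The pins are at (303,283), (390,300) and (313,350), so the approach between pin0 and pin1 is clear. Next I descend and work out the first stroke.

```bash
python3 -m creep '{"translation":[[0,0,15],[0,0,30],[0,0,45],[0,0,60],[0,0,72],[0,0,80],[0,0,85],[0,0,85],[0,0,85],[0,0,85]],"rot":[[0,0,0],[0,0,0],[0,0,0],[0,0,0],[0,0,0],[0,0,0],[0,0,0],[0,0,0],[0,0,0],[0,0,0]],"claw":[0,0,0,0,0,0,0,0,0,0]}'
python3 - <<'E'
from h import *
rows([arc(143-6*k,.046) for k in range(1,11)])
E
```

```text
time: 2.7
ee_pos: [0.487, 0.447, 0.0461]
orientation: [0.0, 0.317, 0.948, 0.0]
force: [-0.8, -0.2, -0.8]
grip_width: 0.0005
grip_force: 0.0
[-0.2  3.5  0.1] [0. 0. 6.]
[-0.9  7.8  0.1] [ 0.  0. 12.]
[-2.1 12.   0.1] [ 0.  0. 18.]
[-3.6 16.2  0.1] [ 0.  0. 24.]
[-5.6 20.1  0.2] [ 0.  0. 30.]
[-8.  23.8  0.2] [ 0.  0. 36.]
[-10.8  27.2   0.2] [ 0. -0. 42.]
[-13.9  30.3   0.2] [ 0. -0. 48.]
[-17.3  33.    0.2] [ 0. -0. 54.]
[-21.   35.4   0.2] [ 0. -0. 60.]
```

```bash
python3 -m creep '{"translation":[[-0.2,3.5,0],[-0.9,7.8,0],[-2.1,12,0],[-3.6,16.2,0],[-5.6,20.1,0],[-8,23.8,0],[-10.8,27.2,0],[-13.9,30.3,0],[-17.3,33,0],[-21,35.4,0]],"rot":[[0,0,6],[0,0,12],[0,0,18],[0,0,24],[0,0,30],[0,0,36],[0,0,42],[0,0,48],[0,0,54],[0,0,60]],"claw":[0,0,0,0,0,0,0,0,0,0]}'
python3 - <<'E'
from h import *
rows([arc(83-6*k,.046) for k in range(1,11)])
E
```

```text
time: 3.95
ee_pos: [0.5238, 0.4632, 0.0459]
orientation: [-0.001, 0.75, 0.661, -0.0]
force: [-3.6, 2.8, 0.7]
grip_width: 0.0005
grip_force: 1.7
[-0.6  5.7 -0.2] [-0.1 -0.   5.8]
[-1.2 10.1 -0.2] [-0.1 -0.  11.8]
[-2.4 14.3 -0.2] [-0.1 -0.  17.8]
[-3.9 18.4 -0.2] [-0.1 -0.  23.8]
[-5.9 22.4 -0.2] [-0.1 -0.  29.8]
[-8.3 26.  -0.2] [-0.1 -0.  35.8]
[-11.   29.5  -0.2] [-0.1 -0.  41.8]
[-14.1  32.6  -0.2] [-0.1 -0.  47.8]
[-17.5  35.4  -0.2] [-0.1  0.  53.8]
[-21.2  37.8  -0.2] [-0.1  0.  59.8]
```

```bash
python3 -m creep '{"translation":[[-0.2,4.4,0],[-0.9,8.7,0],[-2.1,13,0],[-3.6,17.1,0],[-5.6,21,0],[-8,24.7,0],[-10.8,28.1,0],[-13.9,31.2,0],[-17.3,34,0],[-17.3,34,0]],"rot":[[0,0,6],[0,0,12],[0,0,18],[0,0,24],[0,0,30],[0,0,36],[0,0,42],[0,0,48],[0,0,54],[0,0,54]],"claw":[0,0,0,0,0,0,0,0,0,0]}'
python3 - <<'E'
from h import *
rows([arc(36,.046),arc(36,.1),arc(160,.1)])
E
```

```text
time: 5.2
ee_pos: [0.5566, 0.4417, 0.046]
orientation: [-0.0, 0.968, 0.251, 0.0]
force: [-0.0, 1.9, -0.1]
grip_width: 0.0005
grip_force: 1.0
[-0.4 -4.8 -0. ] [-0.  -0.1 -6.9]
[ -0.3  -4.9 -54. ] [-0.  -0.1 -6.9]
[-69.5 -31.5 -54.1] [ 0.000e+00 -1.000e-01 -1.309e+02]
```

```bash
python3 -m creep '{"translation":[[-0.4,-5,0],[-0.4,-5,-25],[-0.4,-5,-54],[-12,-9,-54],[-24,-14,-54],[-36,-19,-54],[-48,-23,-54],[-60,-27,-54],[-69.5,-31.5,-54],[-69.5,-31.5,-54]],"rot":[[0,0,-7],[0,0,-7],[0,0,-7],[0,0,-17],[0,0,-27],[0,0,-37],[0,0,-47],[0,0,-57],[0,0,-67],[0,0,-77]],"claw":[0,0,0,0,0,0,0,0,0,0]}'
python3 - <<'E'
from h import *
cv2.imwrite("pics/rt2.png",rect("top",r.snapshot("top")[:,:,::-1],C,.032))
rows([arc(160,.1)])
E
```

```text
time: 6.45
ee_pos: [0.4794, 0.4346, 0.0998]
orientation: [0.0, 0.598, 0.801, -0.001]
force: [0.8, 0.0, -0.1]
grip_width: 0.0007
grip_force: 0.0
[ 0.4  0.8 -0.1] [ -0.    0.  -53.1]
```

View pics/rt2.png

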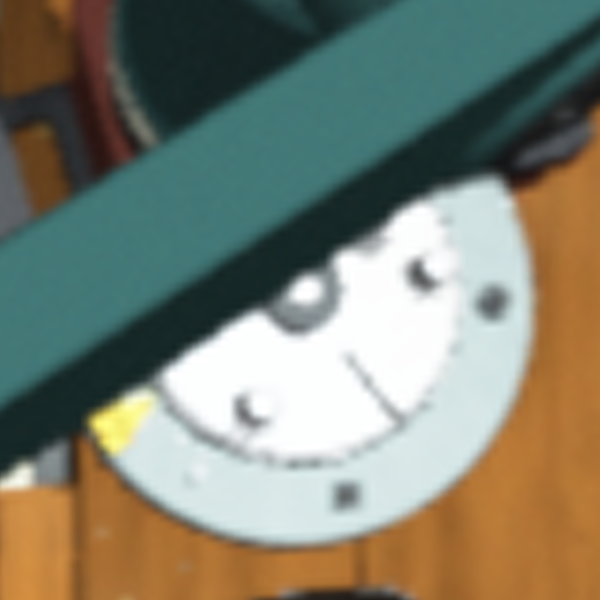

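The rectified view has the dial centre at about (299,298), the index line from (349,356) to (402,424), which is about -51°, and the pointer tip at (157,402), about 215.5°. About 93° clockwise is left, which I'll do with pin1, now at about 129°.

```bash
python3 -m creep '{"translation":[[0,0,0],[0,0,0],[0,0,0],[0,0,0],[0,0,0],[0,0,12],[0,0,26],[0,0,40],[0,0,54],[0,0,54]],"rot":[[0,0,-10.6],[0,0,-21.2],[0,0,-31.8],[0,0,-42.4],[0,0,-53],[0,0,-53],[0,0,-53],[0,0,-53],[0,0,-53],[0,0,-53]],"claw":[0,0,0,0,0,0,0,0,0,0]}'
python3 - <<'E'
from h import *
rows([arc(160-6*k,.046) for k in range(1,11)])
E
```

```text
time: 7.75
ee_pos: [0.4793, 0.4341, 0.0438]
orientation: [-0.001, 0.182, 0.983, -0.001]
force: [0.3, -0.1, -0.5]
grip_width: 0.0003
grip_force: 0.0
[-0.8  6.  -2.2] [-0.2 -0.1  5. ]
[-1.4 10.3 -2.3] [-0.2 -0.1 11. ]
[-2.5 14.6 -2.3] [-0.2 -0.1 17. ]
[-4.  18.7 -2.3] [-0.2 -0.1 23. ]
[-5.9 22.7 -2.3] [-0.2 -0.1 29. ]
[-8.2 26.4 -2.3] [-0.2 -0.  35. ]
[-11.   29.9  -2.3] [-0.2 -0.  41. ]
[-14.   33.   -2.3] [-0.2 -0.  47. ]
[-17.4  35.8  -2.4] [-0.2 -0.  53. ]
[-21.   38.3  -2.4] [-0.2 -0.  59. ]
```

```bash
python3 -m creep '{"translation":[[-0.6,5.2,-0.5],[-1.2,9.5,-1],[-2.3,13.8,-1],[-3.8,18,-1],[-5.7,22,-1],[-8,25.7,-1],[-10.8,29.2,-1],[-13.9,32.4,-1],[-17.2,35.2,-1],[-20.8,37.8,-1]],"rot":[[0,0,5.5],[0,0,11.5],[0,0,17.5],[0,0,23.5],[0,0,29.5],[0,0,35.5],[0,0,41.5],[0,0,47.5],[0,0,53.5],[0,0,59.5]],"claw":[0,0,0,0,0,0,0,0,0,0]}'
python3 - <<'E'
from h import *
rows([arc(p,.045) for p in (94,88,82,76,70,64,60)])
E
```

```text
time: 9.0
ee_pos: [0.512, 0.4632, 0.0466]
orientation: [-0.001, 0.648, 0.762, -0.001]
force: [-4.6, 1.3, 0.1]
grip_width: 0.0005
grip_force: 1.7
[-1.1  5.   1.6] [-0.1 -0.   5.3]
[-1.8  9.3  1.6] [-0.1 -0.  11.3]
[-2.8 13.6  1.6] [-0.1 -0.  17.3]
[-4.4 17.7  1.6] [-0.1  0.  23.3]
[-6.3 21.7  1.6] [-0.1  0.  29.3]
[-8.7 25.4  1.5] [-0.1  0.  35.3]
[-10.4  27.7   1.5] [-0.1  0.  39.3]
```

Go to about φ=62°, then look, with the last rows held so the dial settles.

```bash
python3 -m creep '{"translation":[[-0.7,4.4,0.5],[-1.4,8.7,1],[-2.5,13,1],[-4,17.1,1],[-6,21,1],[-8.2,24.7,1],[-9.2,25.8,1],[-9.2,25.8,1],[-9.2,25.3,1],[-9.2,24,1]],"rot":[[0,0,5.3],[0,0,11.3],[0,0,17.3],[0,0,23.3],[0,0,29.3],[0,0,35.3],[0,0,37.3],[0,0,37.3],[0,0,37.3],[0,0,37.3]],"claw":[0,0,0,0,0,0,0,0,0,0]}'
python3 - <<'E'
from h import *
a=rect("top",r.snapshot("top")[:,:,::-1],C,.032); b=rect("scene",r.snapshot("scene")[:,:,::-1],C,.032)
cv2.imwrite("pics/rt3.png",cv2.resize(np.hstack([a,b]),(800,400),interpolation=cv2.INTER_AREA))
cv2.imwrite("pics/rt3b.png",b); 
E
```

```text
time: 10.25
ee_pos: [0.5387, 0.4572, 0.0456]
orientation: [0.0, 0.856, 0.517, -0.0]
force: [0.2, -0.3, 0.2]
grip_width: 0.0005
grip_force: 0.0
```

View pics/rt3.png

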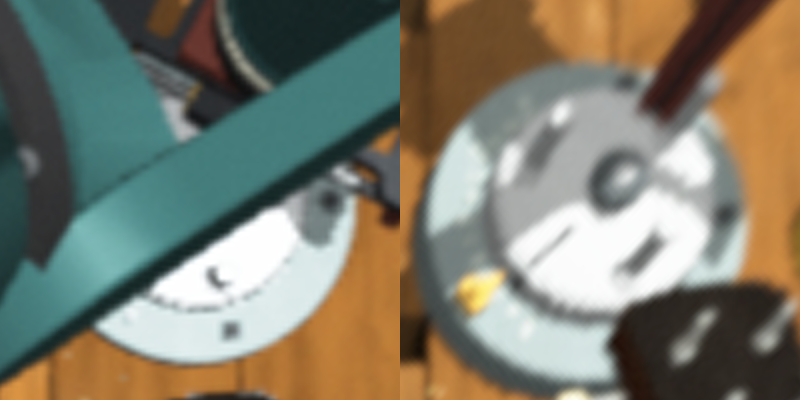

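In the scene view (right half), the index line runs from (572,228) to (527,272), about 224°, and the pointer tip is near (505,280), about 216° after parallax. I'll retreat for a clean top view and measure it precisely.

```bash
python3 - <<'E'
from h import *
rows([arc(66,.046),arc(66,.12),(.27,.56,.17,100)])
E
```

```text
[ 1.3 -2.2 -0.5] [ 0.   0.  -3.8]
[  1.2  -2.2 -74.5] [ 0.   0.  -3.8]
[ -34.2 -285.4 -124.5] [  0.    0.1 -37.8]
```

```bash
python3 -m creep '{"translation":[[1,-2.2,0],[1,-2.2,-35],[1,-2.2,-74],[-5,-40,-90],[-11,-90,-100],[-18,-140,-110],[-25,-190,-120],[-30,-240,-124],[-34,-285,-124],[-34,-285,-124]],"rot":[[0,0,-4],[0,0,-4],[0,0,-4],[0,0,-8],[0,0,-14],[0,0,-20],[0,0,-26],[0,0,-32],[0,0,-38],[0,0,-38]],"claw":[0,0,0,0,0,0,0,0,0,0]}'
python3 - <<'E'
from h import *
im=r.snapshot("top")[:,:,::-1]
cv2.imwrite("pics/rt4.png",rect("top",im,C,.032,.075))
cv2.imwrite("pics/raw4.png",im)
E
```

```text
time: 11.6
ee_pos: [0.2677, 0.5611, 0.1698]
orientation: [-0.0, 0.64, 0.769, -0.0]
force: [0.3, -0.3, -0.2]
grip_width: 0.0003
grip_force: 0.0
```

View pics/rt4.png

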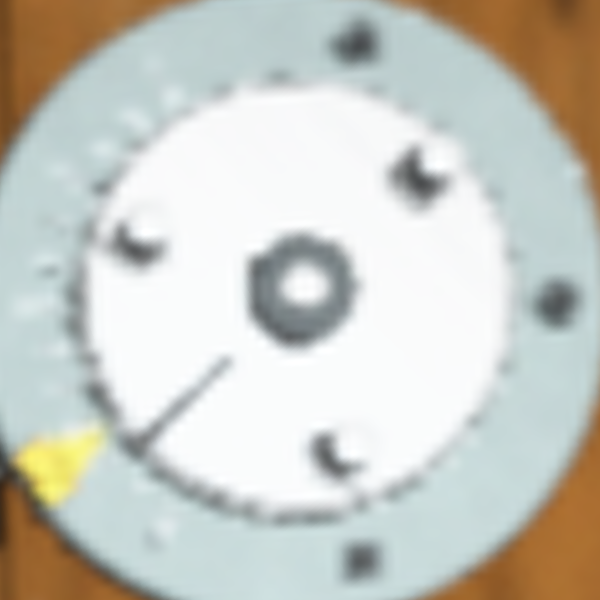

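The clean view (4 px/mm) has the centre at about (294.5,298.5) and the index line from (230,358) to (142,447), about 224.5°. The pointer axis is at about 215.1°, with its tip at (106,432). I'll refine the index angle numerically and go back for a roughly 9° nudge.

```bash
sed -i 's/^C=.*/C=np.array([.5186,.4214])/' h.py; cat >> h.py <<'E'
def index_angle(im,lo,hi):
    g=rect("top",cv2.cvtColor(im,cv2.COLOR_BGR2GRAY),C,.032,.075).astype(np.float32)
    P=cv2.warpPolar(g,(240,3600),(300,300),240,cv2.WARP_POLAR_LINEAR) # rows: angle clockwise in picture
    out=[]
    for a,b in((112,150),(150,190),(112,195)):
        p=P[:,a:b].mean(1); ang=(360-np.arange(3600)/10)%360
        m=(ang>lo)&(ang<hi); w=np.clip(np.median(p[m])-p[m],0,None); w[w<.4*w.max()]=0
        out.append(round(float((w*ang[m]).sum()/w.sum()),2))
    return out
E
python3 - <<'E'
from h import *
print(index_angle(cv2.imread("pics/raw4.png"),208,240))
rows([arc(78,.12),arc(78,.046)])
E
```

```text
[223.04, 223.04, 223.09]
[-142.8  236.    49.9] [ 0.   0.  22.3]
[-142.8  236.   123.9] [ 0.   0.  22.3]
```

```bash
python3 -m creep '{"translation":[[-30,50,10],[-60,100,20],[-90,150,30],[-120,200,40],[-142.8,236,50],[-142.8,236,75],[-142.8,236,100],[-142.8,236,118],[-142.8,236,123],[-142.8,236,123]],"rot":[[0,0,5],[0,0,10],[0,0,15],[0,0,20],[0,0,22.3],[0,0,22.3],[0,0,22.3],[0,0,22.3],[0,0,22.3],[0,0,22.3]],"claw":[0,0,0,0,0,0,0,0,0,0]}'
python3 - <<'E'
from h import *
im=cv2.imread("pics/raw4.png")
for z in(.022,.025,.029):
    g=rect("top",im,C,z,.1); h=cv2.cvtColor(g,cv2.COLOR_BGR2HSV)
    m=cv2.inRange(h,(20,110,90),(35,255,255)); m[:300]=0; y,x=np.nonzero(m); 
    x=(x-300)/3;y=(300-y)/3; rr=np.hypot(x,y); k=(rr>50)&(rr<86)
    a=np.degrees(np.arctan2(y[k],x[k]))%360; print(z,k.sum(),a.mean(),np.median(a),[round(float(a[(rr[k]>s)&(rr[k]<s+5)].mean()),1) for s in(57,62,67,72,77)],rr[k].min())
rows([arc(p,.046) for p in(76,72,68,65,62,59)])
E
```

```text
time: 12.9
ee_pos: [0.5284, 0.4617, 0.0467]
orientation: [0.0, 0.778, 0.629, 0.0]
force: [-0.3, -0.5, -0.9]
grip_width: 0.0006
grip_force: 0.0
0.022 1517 214.36844217699291 214.50852298766839 [214.2, 214.6, 214.5, 214.2, 214.4] 61.85466837676846
0.025 1513 214.51243318568615 214.66108945705895 [nan, 214.8, 214.7, 214.3, 214.5] 62.318179976276234
0.029 1506 214.71037613834355 214.85832585650928 [nan, 215.0, 214.9, 214.6, 214.7] 62.97177498248278
[0.5 0.2 0.7] [0.  0.  1.9]
[0.3 3.2 0.7] [0.  0.  5.9]
[-0.1  6.1  0.7] [0.  0.  9.9]
[-0.6  8.2  0.7] [ 0.   0.  12.9]
[-1.1 10.4  0.7] [ 0.   0.  15.9]
[-1.8 12.5  0.7] [ 0.   0.  18.9]<stdin>:7: RuntimeWarning: Mean of empty slice.
  ret = ret.dtype.type(ret / rcount)
```

```bash
python3 -m creep '{"translation":[[0.4,1.5,0.3],[0.3,3,0.3],[0.1,4.5,0.3],[-0.1,6,0.3],[-0.3,7,0.3],[-0.6,8.2,0.3],[-0.8,9.3,0.3],[-1.1,10.4,0.3],[-1.1,10.4,0.3],[-1.1,10.4,0.3]],"rot":[[0,0,3],[0,0,5],[0,0,7.5],[0,0,9.9],[0,0,11.5],[0,0,12.9],[0,0,14.5],[0,0,15.9],[0,0,15.9],[0,0,15.9]],"claw":[0,0,0,0,0,0,0,0,0,0]}'
python3 - <<'E'
from h import *
e=r.observe()["ee_pos"][:2]-C; print(np.degrees(np.arctan2(e[1],e[0])),np.hypot(*e))
rows([arc(p,.046) for p in(62,60,58,56,54,52,50)])
E
```

```text
time: 14.15
ee_pos: [0.538, 0.4585, 0.0463]
orientation: [0.0, 0.857, 0.515, -0.0]
force: [-0.5, -0.1, -0.3]
grip_width: 0.0006
grip_force: 0.0
62.402429410494534 0.04186391867207784
[0.1 0.3 0.3] [-0.  0.  0.]
[0.1 1.8 0.3] [-0.  0.  2.]
[0.  3.2 0.3] [-0.  0.  4.]
[-0.1  4.7  0.3] [-0.  0.  6.]
[-0.3  6.1  0.3] [-0.  0.  8.]
[-0.5  7.6  0.3] [-0.  0. 10.]
[-0.8  9.   0.3] [-0.  0. 12.]
```

```bash
python3 -m creep '{"translation":[[0,0.4,0],[0,0.8,0],[0,1.2,0],[0,1.6,0],[0,2,0],[0,2.4,0],[0,2.8,0],[0,3.2,0],[0,3.2,0],[0,3.2,0]],"rot":[[0,0,0.5],[0,0,1],[0,0,1.5],[0,0,2],[0,0,2.5],[0,0,3],[0,0,3.5],[0,0,4],[0,0,4],[0,0,4]],"claw":[0,0,0,0,0,0,0,0,0,0]}'
python3 - <<'E'
from h import *
e=r.observe()["ee_pos"][:2]-C; print(np.degrees(np.arctan2(e[1],e[0])),np.hypot(*e))
rows([arc(p,.046) for p in(56,54,52,50,48,46)])
E
```

```text
time: 15.4
ee_pos: [0.5408, 0.4571, 0.0463]
orientation: [-0.0, 0.875, 0.485, -0.0]
force: [-1.9, 2.5, 0.9]
grip_width: 0.0004
grip_force: 1.5
58.17660866892683 0.042011684016846136
[-0.   1.6  0.3] [-0.  0.  2.]
[-0.1  3.1  0.3] [-0.  0.  4.]
[-0.2  4.5  0.3] [-0.  0.  6.]
[-0.4  6.   0.3] [-0.  0.  8.]
[-0.7  7.4  0.3] [-0.  0. 10.]
[-0.9  8.9  0.3] [-0.  0. 12.]
```

```bash
python3 -m creep '{"translation":[[0,0.9,0],[0,1.8,0],[-0.1,2.7,0],[-0.2,3.6,0],[-0.3,4.5,0],[-0.4,5.2,0],[-0.5,6,0],[-0.5,6,0],[-0.5,4,0],[-0.5,3,0]],"rot":[[0,0,1.2],[0,0,2.4],[0,0,3.6],[0,0,4.8],[0,0,6],[0,0,7],[0,0,8],[0,0,8],[0,0,8],[0,0,8]],"claw":[0,0,0,0,0,0,0,0,0,0]}'
python3 - <<'E'
from h import *
rows([arc(54,.12),(.27,.56,.17,100)])
E
```

```text
time: 16.65
ee_pos: [0.5432, 0.4545, 0.0463]
orientation: [0.0, 0.906, 0.423, -0.0]
force: [0.4, 1.1, 0.2]
grip_width: 0.0001
grip_force: 0.0
[  0.6  -0.4 -73.7] [ 0.  0. -4.]
[ -94.8 -277.  -123.8] [  0.    0.1 -50. ]
```

```bash
python3 -m creep '{"translation":[[0.5,-1,-10],[0.5,-1,-40],[0.5,-1,-74],[-15,-45,-85],[-30,-90,-100],[-45,-135,-110],[-60,-180,-120],[-78,-230,-124],[-95,-277,-124],[-95,-277,-124]],"rot":[[0,0,-2],[0,0,-4],[0,0,-4],[0,0,-11],[0,0,-19],[0,0,-27],[0,0,-35],[0,0,-43],[0,0,-50],[0,0,-50]],"claw":[0,0,0,0,0,0,0,0,0,0]}'
python3 - <<'E'
from h import *
im=r.snapshot("top")[:,:,::-1]
cv2.imwrite("pics/raw5.png",im);cv2.imwrite("pics/rt5.png",rect("top",im,C,.032,.075))
print(index_angle(np.ascontiguousarray(im),200,232))
rows([(C[0],C[1],.12,100),(C[0],C[1],.05,100)])
E
```

```text
time: 17.9
ee_pos: [0.2667, 0.5612, 0.1713]
orientation: [-0.0, 0.64, 0.768, 0.0]
force: [0.1, 0.1, 0.0]
grip_width: 0.0005
grip_force: 0.0
[211.99, 211.57, 211.75]
[-181.5  221.2   51.3] [ 0.1 -0.   0.2]
[-181.5  221.1  121.3] [ 0.1 -0.   0.2]
```

View pics/rt5.png

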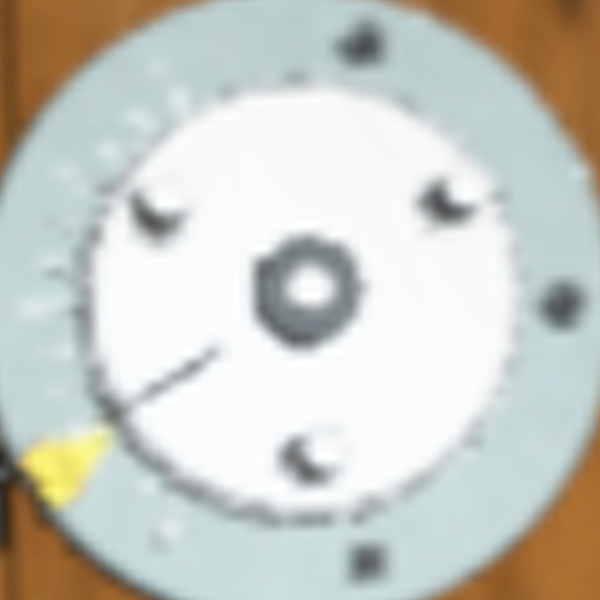

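The view shows the index line from (220,348) to (120,412), about 212°, and the pointer tip at (112,432), about 214.8°. The index has gone about 2.8° too far, close to the tolerance, so I'll nudge it back counter-clockwise with pin2 (at about 152°), approaching from 122°.

```bash
python3 - <<'E'
from h import *
rows([arc(122,.12),arc(122,.046)])
E
```

```text
[-142.5  205.6   51.3] [  0.1  -0.  -21.8]
[-142.5  205.5  125.3] [  0.1  -0.  -21.8]
```

```bash
python3 -m creep '{"translation":[[-34,50,10],[-68,100,20],[-103,150,35],[-130,190,45],[-142.5,205.5,50],[-142.5,205.5,75],[-142.5,205.5,100],[-142.5,205.5,118],[-142.5,205.5,124.5],[-142.5,205.5,124.5]],"rot":[[0,0,-5],[0,0,-10],[0,0,-15],[0,0,-20],[0,0,-21.8],[0,0,-21.8],[0,0,-21.8],[0,0,-21.8],[0,0,-21.8],[0,0,-21.8]],"claw":[0,0,0,0,0,0,0,0,0,0]}'
python3 - <<'E'
from h import *
rows([arc(p,.046) for p in(124,126,128,130,131,132,133,134,135,136)])
E
```

```text
time: 19.2
ee_pos: [0.4973, 0.4555, 0.0458]
orientation: [0.0, 0.486, 0.874, -0.0]
force: [0.1, -0.3, 1.0]
grip_width: 0.0005
grip_force: 0.0
[ 1.8 -1.5 -0.2] [-0.   0.  -2.2]
[ 1.7 -2.9 -0.2] [-0.   0.  -4.2]
[ 1.6 -4.4 -0.2] [-0.   0.  -6.2]
[ 1.4 -5.9 -0.2] [-0.   0.  -8.2]
[ 1.3 -6.6 -0.2] [-0.   0.  -9.2]
[ 1.1 -7.3 -0.2] [ -0.    0.  -10.2]
[ 1.  -8.  -0.2] [ -0.    0.  -11.2]
[ 0.8 -8.7 -0.2] [ -0.    0.  -12.2]
[ 0.7 -9.5 -0.2] [ -0.    0.  -13.2]
[  0.5 -10.2  -0.2] [ -0.    0.  -14.2]
```

```bash
python3 -m creep '{"translation":[[1.8,-1.5,0],[1.7,-2.9,0],[1.6,-4.4,0],[1.5,-5.2,0],[1.4,-5.9,0],[1.3,-6.3,0],[1.3,-6.6,0],[1.2,-7,0],[1.1,-7.3,0],[1.1,-7.3,0]],"rot":[[0,0,-2.2],[0,0,-4.2],[0,0,-6.2],[0,0,-7.2],[0,0,-8.2],[0,0,-8.7],[0,0,-9.2],[0,0,-9.7],[0,0,-10.2],[0,0,-10.2]],"claw":[0,0,0,0,0,0,0,0,0,0]}'
```

```text
time: 20.45
ee_pos: [0.4905, 0.4526, 0.0459]
orientation: [0.0, 0.407, 0.914, 0.0]
force: [3.2, 1.2, 1.3]
grip_width: 0.0004
grip_force: 1.8
```

```bash
python3 -m creep '{"translation":[[0,-0.2,0],[0,-0.4,0],[0,-0.6,0],[0,-0.8,0],[0,-1,0],[0,-1.2,0],[0,-1.4,0],[0,-1.4,0],[0,-1.4,0],[0,-1.4,0]],"rot":[[0,0,-0.3],[0,0,-0.6],[0,0,-0.9],[0,0,-1.2],[0,0,-1.5],[0,0,-1.8],[0,0,-2],[0,0,-2],[0,0,-2],[0,0,-2]],"claw":[0,0,0,0,0,0,0,0,0,0]}'
```

```text
time: 21.7
ee_pos: [0.4892, 0.4517, 0.0458]
orientation: [0.0, 0.391, 0.921, -0.0]
force: [5.1, 0.5, 0.8]
grip_width: 0.0007
grip_force: 2.1
```

```bash
python3 - <<'E'
from h import *
rows([(.27,.56,.17,100)])
E
python3 -m creep '{"translation":[[0,2,0],[0,5,-10],[0,5,-45],[0,5,-74],[0,5,-80],[0,5,-80],[0,5,-80],[0,5,-80],[0,5,-80],[0,5,-80]],"rot":[[0,0,0],[0,0,0],[0,0,0],[0,0,0],[0,0,8],[0,0,16],[0,0,24],[0,0,32],[0,0,34],[0,0,34]],"claw":[0,0,0,0,0,0,0,0,0,0]}'
python3 - <<'E'
from h import *
rows([(.27,.56,.17,100)])
E
```

```text
[ 230.2  -82.5 -124.2] [-0.  0. 34.]
time: 22.95
ee_pos: [0.4923, 0.4551, 0.1258]
orientation: [-0.0, 0.642, 0.767, -0.001]
force: [-0.6, -0.0, 0.4]
grip_width: 0.0005
grip_force: 0.0
[ 142.3 -200.4  -44. ] [-0.1  0.   0.1]
```

```bash
python3 -m creep '{"translation":[[28,-40,-10],[57,-80,-20],[85,-120,-30],[114,-160,-44],[142,-200,-44],[142,-200,-44],[142,-200,-44],[142,-200,-44],[142,-200,-44],[142,-200,-44]],"rot":[[0,0,0],[0,0,0],[0,0,0],[0,0,0],[0,0,0],[0,0,0],[0,0,0],[0,0,0],[0,0,0],[0,0,0]],"claw":[0,0,0,0,0,0,0,0,0,0]}'
python3 - <<'E'
from h import *
im=r.snapshot("top")[:,:,::-1]
cv2.imwrite("pics/raw6.png",im);cv2.imwrite("pics/rt6.png",rect("top",im,C,.032,.075))
print(index_angle(np.ascontiguousarray(im),200,232))
rows([(C[0],C[1],.12,100),(C[0],C[1],.05,100)])
E
```

```text
time: 24.2
ee_pos: [0.2719, 0.56, 0.1697]
orientation: [0.0, 0.643, 0.766, -0.0]
force: [-0.6, 0.6, -0.4]
grip_width: 0.0003
grip_force: 0.0
[219.6, 219.92, 219.78]
[-179.3  219.1   49.7] [-0.  0. -0.]
[-179.3  219.2  119.7] [-0.  0. -0.]
```

View pics/rt6.png

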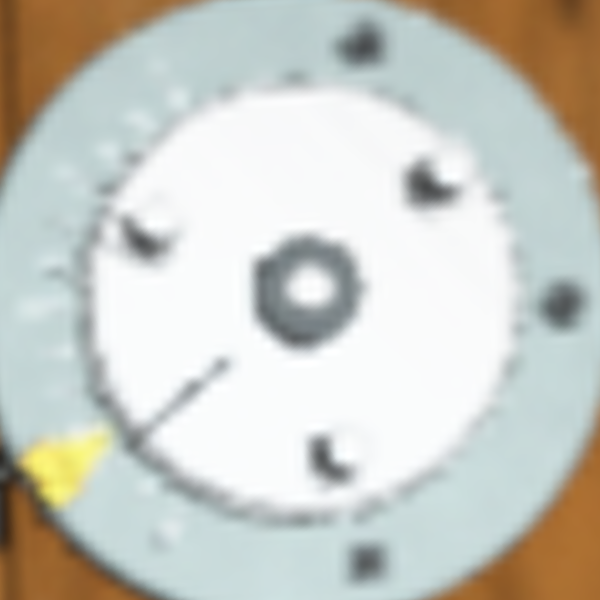

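The index is now at 219.8° and the pointer at 214.8° (view: index end near (130,440), pointer tip (112,432)). The last clockwise push is a repeatable reference: finger at about 50° gave index 211.8°. So I'll push pin1 again and stop with the finger at about 53°.

```bash
python3 - <<'E'
from h import *
rows([arc(72,.12),arc(72,.046)])
E
```

```text
[-142.2  238.8   49.7] [-0.  0. 28.]
[-142.2  238.9  123.7] [-0.  0. 28.]
```

```bash
python3 -m creep '{"translation":[[-30,50,10],[-60,100,20],[-90,150,30],[-120,200,40],[-142.2,238.8,50],[-142.2,238.8,75],[-142.2,238.8,100],[-142.2,238.8,118],[-142.2,238.8,123.5],[-142.2,238.8,123.5]],"rot":[[0,0,6],[0,0,12],[0,0,18],[0,0,24],[0,0,28],[0,0,28],[0,0,28],[0,0,28],[0,0,28],[0,0,28]],"claw":[0,0,0,0,0,0,0,0,0,0]}'
python3 - <<'E'
from h import *
rows([arc(p,.046) for p in(68,65,62,60,58,57,56,55,54,53)])
E
```

```text
time: 25.5
ee_pos: [0.531, 0.462, 0.0464]
orientation: [0.0, 0.809, 0.588, -0.0]
force: [-0.1, -0.3, -0.2]
grip_width: 0.0006
grip_force: 0.0
[-0.5  3.7  0.4] [-0.  0.  4.]
[-0.8  5.9  0.4] [-0.  0.  7.]
[-1.1  8.   0.4] [ 0.  0. 10.]
[-1.4  9.5  0.4] [ 0.  0. 12.]
[-1.7 10.9  0.4] [ 0.  0. 14.]
[-1.9 11.6  0.4] [ 0.  0. 15.]
[-2.1 12.3  0.4] [ 0.  0. 16.]
[-2.3 13.   0.4] [ 0.  0. 17.]
[-2.5 13.7  0.4] [ 0.  0. 18.]
[-2.7 14.4  0.4] [ 0.  0. 19.]
```

```bash
python3 -m creep '{"translation":[[-0.5,3.7,0],[-0.8,5.9,0],[-1.1,8,0],[-1.4,9.5,0],[-1.7,10.9,0],[-1.9,11.6,0],[-2.1,12.3,0],[-2.3,13,0],[-2.4,13.4,0],[-2.4,13.4,0]],"rot":[[0,0,4],[0,0,7],[0,0,10],[0,0,12],[0,0,14],[0,0,15],[0,0,16],[0,0,17],[0,0,17.5],[0,0,17.5]],"claw":[0,0,0,0,0,0,0,0,0,0]}'
python3 - <<'E'
from h import *
e=r.observe()["ee_pos"][:2]-C; print(np.degrees(np.arctan2(e[1],e[0])),np.hypot(*e))
E
```

```text
time: 26.75
ee_pos: [0.5431, 0.4556, 0.0464]
orientation: [-0.0, 0.889, 0.458, 0.0]
force: [-1.9, 2.5, 2.1]
grip_width: 0.0
grip_force: 1.4
54.37076366890584 0.042019669895964507
```

```bash
python3 -m creep '{"translation":[[0,0.3,0],[0,0.6,0],[-0.1,0.9,0],[-0.1,0.9,0],[-0.1,-2,0],[0,-4,-10],[0,-4,-45],[0,-4,-74],[0,-4,-80],[0,-4,-80]],"rot":[[0,0,0.4],[0,0,0.8],[0,0,1.2],[0,0,1.2],[0,0,1.2],[0,0,0],[0,0,0],[0,0,-5],[0,0,-15],[0,0,-25]],"claw":[0,0,0,0,0,0,0,0,0,0]}'
python3 - <<'E'
from h import *
rows([(.27,.56,.17,100)])
E
```

```text
time: 28.0
ee_pos: [0.5405, 0.4579, 0.1283]
orientation: [0.0, 0.767, 0.642, 0.001]
force: [-0.5, 0.2, -0.1]
grip_width: 0.0002
grip_force: 0.0
[  53.1 -284.1  -42.3] [  0.1  -0.  -20.1]
```

```bash
python3 -m creep '{"translation":[[9,-50,-10],[18,-100,-20],[27,-150,-30],[36,-200,-42],[45,-250,-42],[53,-284,-42],[53,-284,-42],[53,-284,-42],[53,-284,-42],[53,-284,-42]],"rot":[[0,0,-4],[0,0,-8],[0,0,-12],[0,0,-16],[0,0,-20],[0,0,-20],[0,0,-20],[0,0,-20],[0,0,-20],[0,0,-20]],"claw":[0,0,0,0,0,0,0,0,0,0]}'
python3 - <<'E'
from h import *
im=r.snapshot("top")[:,:,::-1]
cv2.imwrite("pics/raw7.png",im);cv2.imwrite("pics/rt7.png",rect("top",im,C,.032,.075))
print(index_angle(np.ascontiguousarray(im),200,232))
rows([(C[0],C[1],.12,100),(C[0],C[1],.05,100)])
E
```

```text
time: 29.25
ee_pos: [0.2713, 0.5611, 0.1683]
orientation: [0.0, 0.647, 0.763, -0.0]
force: [-0.4, 0.1, 1.0]
grip_width: 0.0003
grip_force: 0.0
[215.42, 215.52, 215.46]
[-178.5  221.2   48.3] [ 0.   0.  -0.6]
[-178.5  221.2  118.3] [ 0.   0.  -0.6]
```

View pics/rt7.png

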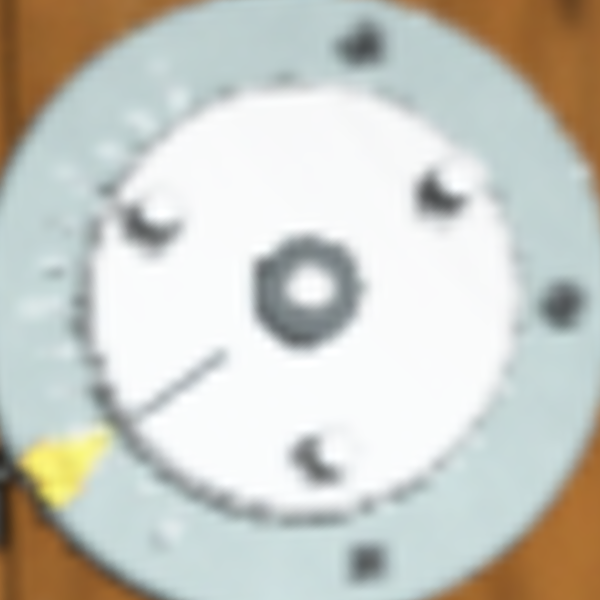

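The index (225,352)→(125,425) measures 215.5°, against the pointer at 214.8°, so it is lined up. Next I press the button, with the gripper body kept along x to stay clear of the headstock.

```bash
python3 -m creep '{"translation":[[-36,44,5],[-72,88,15],[-108,132,25],[-144,176,40],[-178.5,221,48],[-178.5,221,70],[-178.5,221,90],[-178.5,221,105],[-178.5,221,115],[-178.5,221,118]],"rot":[[0,0,0],[0,0,0],[0,0,0],[0,0,0],[0,0,0],[0,0,0],[0,0,0],[0,0,0],[0,0,0],[0,0,0]],"claw":[0,0,0,0,0,0,0,0,0,0]}'
python3 - <<'E'
from h import *
rows([(C[0],C[1],.035,100)])
E
```

```text
time: 30.55
ee_pos: [0.5174, 0.422, 0.0498]
orientation: [-0.0, 0.646, 0.763, -0.0]
force: [0.2, 0.6, -0.2]
grip_width: 0.0001
grip_force: 0.0
[-0.8  1.1 14.8] [-0.   0.  -0.5]
```

```bash
python3 -m creep '{"translation":[[-0.8,1.1,2],[-0.8,1.1,4],[-0.8,1.1,6],[-0.8,1.1,8],[-0.8,1.1,10],[-0.8,1.1,12],[-0.8,1.1,13.5],[-0.8,1.1,14.5],[-0.8,1.1,15.3],[-0.8,1.1,15.3]],"rot":[[0,0,0],[0,0,0],[0,0,0],[0,0,0],[0,0,0],[0,0,0],[0,0,0],[0,0,0],[0,0,0],[0,0,0]],"claw":[0,0,0,0,0,0,0,0,0,0]}'
```

```text
time: 31.8
ee_pos: [0.519, 0.4215, 0.0353]
orientation: [0.0, 0.646, 0.763, 0.0]
force: [-1.7, 0.8, 6.3]
grip_width: 0.0006
grip_force: 3.4
```

```bash
python3 -m creep '{"translation":[[0,0,0.4],[0,0,0.8],[0,0,0.8],[0,0,0.8],[0,0,0.8],[0,0,-5],[0,0,-20],[0,0,-40],[0,0,-60],[0,0,-80]],"rot":[[0,0,0],[0,0,0],[0,0,0],[0,0,0],[0,0,0],[0,0,0],[0,0,0],[0,0,0],[0,0,0],[0,0,0]],"claw":[0,0,0,0,0,0,0,0,0,0]}'
python3 -m creep '{"translation":[[33,-44,-5],[66,-88,-15],[99,-132,-25],[132,-176,-40],[178,-221,-48],[178,-221,-48],[178,-221,-48],[178,-221,-48],[178,-221,-48],[178,-221,-48]],"rot":[[0,0,0],[0,0,0],[0,0,0],[0,0,0],[0,0,0],[0,0,0],[0,0,0],[0,0,0],[0,0,0],[0,0,0]],"claw":[0,0,0,0,0,0,0,0,0,0]}'
python3 - <<'E'
from h import *
im=r.snapshot("top")[:,:,::-1]
cv2.imwrite("pics/rt8.png",rect("top",im,C,.032,.075))
print(index_angle(np.ascontiguousarray(im),200,232))
E
```

```text
time: 33.05
ee_pos: [0.5192, 0.4216, 0.117]
orientation: [0.0, 0.646, 0.763, 0.001]
force: [0.7, 0.1, 0.7]
grip_width: 0.0004
grip_force: 0.0
time: 34.3
ee_pos: [0.2723, 0.5598, 0.1628]
orientation: [0.0, 0.647, 0.763, -0.0]
force: [0.2, 0.3, -0.6]
grip_width: 0.0007
grip_force: 0.0
[215.41, 215.51, 215.45]
```

View pics/rt8.png

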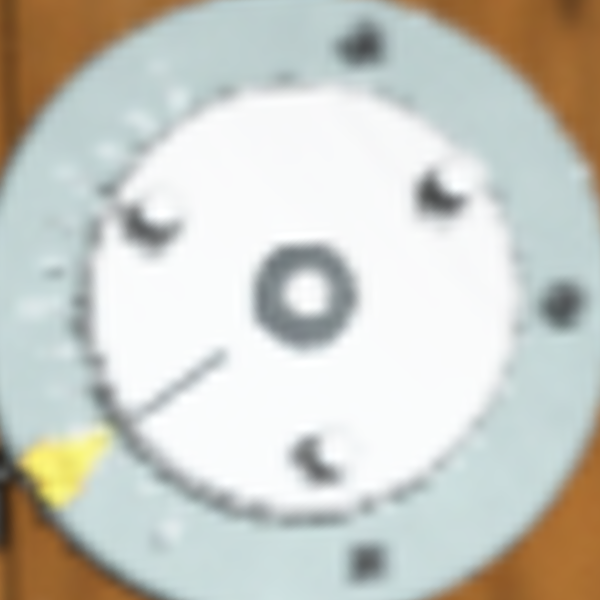

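The index is unchanged at 215.5° and its end still meets the pointer tip at (112,430). The button, at (305,295), has lost its visible side wall, so it is down.

```bash
python3 -c "from bench import r; print(r.finish_job())"
```

```text
the job is handed in; nothing more can be done
None
```

The job is handed in, but its verdict was not returned: by my camera measurement the dial is within about 1° of the pointer, the lock button is pressed fully down, and the arm is clear of everything.

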